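# Hang the sink caddy on the towel stand and put the pot brush in it

## Robot

A 6-joint arm with a two-finger parallel gripper is mounted at the origin on the work surface. World frame = base frame: x ahead of the robot, y to its left, z up, the work surface at z = 0. Lengths are in m, angles in rad, forces in N, time in s.
With the tool pointing down it reaches from about 0.225 to 0.875 m from the base axis. Payload 3.4 kg.
Tool frame: the origin (TCP) lies midway between the tips of the shut fingers; the grasp point (between the pads) lies 19 mm behind it (robot.pinch_z is the distance from the TCP to the grasp point, in m); z points along the fingers, y is the line along which they close (so a half turn about z gives the same grasp; the last joint's range is limited). The gripper opens to 85 mm and grips with 20 to 120 N. Pads are 22 mm wide; open, the fingers measure 114 mm over their backs; the gripper's body (76 mm by 85 mm) begins 54 mm behind the grasp point. The pads swing forward as they close: fully open they stand 13 mm farther back than shut.
Start: joints at [-1.354, 0.276, 1.505, -0, 1.361, -0.121], TCP at [0.191, -0.543, 0.231] pointing down, gripper open.
Joint ranges: [-2.89, 2.89], [-0.75, 2.08], [0.22, 2.7], [-1.18, 4.32], [0.11, 2.71], [-2.7, 2.7]. Speed limits (rad/s): [2.57, 2.57, 3.14, 3.14, 3.14, 3.14].

## Interface

Orientations are given as a unit quaternion [w, x, y, z].
In Python, from cell import robot, eyes, finder gives the robot as it stands. The module is installed in compiled form; this text tells all that it offers.
- The arm moves only by the tool arm_command, never from a script. Its argument "moves" is a list of rows, each an object with "xyz": the shift along the tool's x, y, z in m, a list of three; "turn": the turn, a rotation vector about the tool's x, y, z in degrees, a list of three. In form: [{"xyz": [x, y, z], "turn": [wx, wy, wz]}, ...]. A call has 1 to 12 rows; each row shifts and turns the commanded pose from where the row before left it, along the tool's axes as they then stand; what a row does not reach is not made up. A row lasts 1/10 s, in which the tool goes at most 50 mm and 8.59 degrees, less where a joint would pass 70% of its speed; a pose out of reach is approached as far as the arm can. A call with a gripper value outside its range is refused whole. "jaw" is the opening in per cent of the stroke, from 0 (shut) to 100 (fully open), set as the call begins (left out, the last holds). The fingers move at their own pace and stop on an object; "newtons" is the grip in N (left out, the last holds). Time passes only in rows, so rows that do not move let the fingers close. It gives the time, the measured TCP pose, the force and the opening at its end, in the units of the state.
- robot.state(): the state, without advancing time (a new reading comes with each control period).
- eyes.camera(name): name is "side" or "top"; returns the picture (384x512x3 uint8, red, green, blue); there is no depth.
- eyes.camera_params(name): a dict with "K" (3x3 intrinsics, pixels), "cam_to_world" (4x4, takes a point from camera to world coordinates). Camera axes: x right, y up, looking along -z (the intrinsics and any distortion apply to the point x, -y, -z); pixel columns grow to the right and rows downward; lengths in m; the calibration is good to about 2 mm. A picture is of the moment at which its call begins. camera_params takes no time and is no camera call.
- robot.finish_job(): hands the job in, once; it reports no verdict.
Trained networks look in the newest picture that a camera, given by its name, has taken for a name from the list of things; names that differ only in an ending like _2 or _b are one class to them, and where a whole thing is asked for, a point or a joint stands for the part that bears it (a point fixed in the world has none). Each returns a list of dicts, best first, with "confidence" (0 to 1); they miss things now and then, are a little off and sometimes report something else, mostly with a low value. They report only what shows in the picture. A call takes as long as a camera call.
- finder.trace(query, camera): "pixels" (384x512 bool, what is visible of it) and "box" ([left, top, width, height] in pixels, round what is visible of it).
The state is a dict: "time_s": time; "qpos": joint angles; "joint_velocities": joint speeds; "effort": joint torques, N m; "position": TCP position; "ee_rot": TCP orientation; "wrist_force": force on the tool from outside, world axes, zero at the start; "ft_torque": the same for the moment, N m; "width": opening from 0.0 (shut) to 1.0 (fully open).
Only numpy, scipy, OpenCV 4.12 (cv2) and the standard library are available. Lean on these libraries where they do the work, as an engineer would, in place of code of your own. Each camera call takes 0.05 s, during which the arm holds its last target. There are 200 camera calls.

## Task

Hang the steel sink caddy on the towel stand by hooking its bent-over lip over the round bar, so that it hangs freely and squarely between the posts. Then stand the wooden pot brush in the hanging caddy's basket, bristles down and knob up. Leave the mug, the soap bottle and the jar standing where they are.

Things in the scene. Friction and masses are not known exactly. Their poses are not given: they have to be found in the camera images.
- stand: wooden towel stand, fixed to the counter: two posts 20 mm wide and 222 mm tall, 320 mm apart (centres) along its y axis, feet 70 mm deep along x, a round steel bar between the posts (see bar_mid) and, straight below it, a wooden board 24 mm thick (x from -12 to 12 mm), z from 85 to 125 mm, against which the back of a hung caddy comes to rest. Origin: on the counter midway between the posts; z up.
- bar_mid (a point): the middle of the round steel bar's axis: bar 14 mm in diameter, 300 mm free length along the stand's y axis, axis 210 mm above the counter; same axes as the stand
- caddy: loose sink caddy (about 0.3 kg) standing on the counter: open wire basket 90 mm (x) by 120 mm (y), 55 mm tall, walls and floor 3 mm thick, with an upright steel back plate 80 mm wide, 3 mm thick and 110 mm tall at x = 45 to 48 mm; the plate is bent over backwards at the top (see caddy_hook). Origin: centre of the basket's underside; z up, +x from the basket towards the hook.
- caddy_hook (a point): centre of the underside of the hook's top, at (63, 0, 107) mm in the caddy's frame, same axes. The hook is an upside-down U of 3 mm sheet, 60 mm wide (y), 36 mm deep outside and 30 mm inside (x: 15 mm from this point to back plate and to lip); its lip hangs to 32 mm below this point, parallel to the back plate. It can be pinched from above across plate and lip.
- caddy_floor (a point): centre of the upper face of the basket's floor (z = 3 mm in the caddy's frame), same axes; inside 84 mm (x) by 114 mm (y), 52 mm deep
- brush: loose round wooden pot brush standing on its bristles (about 0.12 kg): 86 mm tall, pale stiff bristle block 54 mm in diameter, wooden disc 58 mm in diameter from z = 22 to 36 mm, on top a wooden knob 30 mm in diameter with its straight grip part at z = 60 to 80 mm. Origin: centre of the underside; z up along its axis.
- mug: white ceramic mug, 76 mm in diameter, 90 mm tall, handle towards its +y; bystander. Origin: centre of the underside.
- soap: clear soap bottle, 64 mm in diameter, 190 mm tall; bystander. Origin: centre of the underside.
- jar: amber glass jar with black cap, 76 mm in diameter, 100 mm tall; bystander. Origin: centre of the underside.

How it is judged:
On the way, in this order (a step that is already met when the one before it is completed fails the run):
1. the caddy hangs by its hook on the bar, released (x of caddy_hook in the frame of bar_mid between -0.022 and 0.022 m and y of caddy_hook in the frame of bar_mid between -0.12 and 0.12 m and z of caddy_hook in the frame of bar_mid between 0.001 and 0.018 m and angle between caddy's own z axis and vertical below 0.25 rad and angle between the y axis of caddy and the y axis of stand, either way round below 0.2 rad and contact force between caddy and stand above 0.8 N and contact force between the fingers and caddy below 0.1 N and linear speed of caddy below 0.03 m/s), for 0.3 s.
2. the brush stands in the hanging caddy, released (all of step 1 and x of brush in the frame of caddy_floor between -0.03 and 0.03 m and y of brush in the frame of caddy_floor between -0.045 and 0.045 m and z of brush in the frame of caddy_floor between -0.004 and 0.015 m and angle between brush's own z axis and vertical below 0.35 rad and contact force between the fingers and brush below 0.1 N and linear speed of brush below 0.03 m/s), for 0.2 s.
At the end, for the whole second after the job is handed in: Caddy hangs still on the bar: hook point within 22 mm across, 1-18 mm above, 120 mm along from the bar's middle; lean < 0.25, square within 0.2 rad (basket either side). Brush still on its floor: foot within 30 mm (x), 45 mm (y), -4 to 15 mm up, lean < 0.35 rad. Both released (all of step 2); the robot touches nothing.
It fails at once if the mug is shifted by more than 40 mm or tipped (distance of mug from where it was at the start of the episode above 0.04 m or angle between mug's own z axis and vertical above 0.3 rad).
It fails at once if the soap bottle is shifted by more than 40 mm or tipped (distance of soap from where it was at the start of the episode above 0.04 m or angle between soap's own z axis and vertical above 0.3 rad).
It fails at once if the jar is shifted by more than 40 mm or tipped (distance of jar from where it was at the start of the episode above 0.04 m or angle between jar's own z axis and vertical above 0.3 rad).
It also fails if it takes over 58 s, if anything falls off the work surface, if the arm or the gripper's body presses on something with over 40 N, if the wrist force passes 120 N, or if a joint passes its speed limit or range.

## Working session

There is one attempt and no reset: what is moved stays moved. The work goes in short steps, Python scripts to look and compute and a tool call to move; the robot and the scene stay as the last step left them, time stands still between calls to the robot, and variables do not carry over. Pictures are saved under pics/ and viewed, on a budget of 10 in all, crops included, one or two more only if the job needs it, and the job is handed in when it is done.

Besides the shell and the picture viewer there is one more tool, called after "Emit:" as name(argument=value, ...), one argument or row to a line, values as JSON. arm_command: Moves the arm, as the interface text tells. Its arguments: {"type":"object","properties":{"moves":{"type":"array","items":{"type":"object","properties":{"xyz":{"type":"array","items":{"type":"number"}},"turn":{"type":"array","items":{"type":"number"}}}}},"jaw":{"type":"number"},"newtons":{"type":"number"}},"required":["moves"]}

```bash
mkdir -p pics
python3 - <<'E'
from cell import robot, eyes, finder
import cv2, numpy as np
ims=[]
for n in ("side","top"):
    im=eyes.camera(n); cv2.imwrite(f"pics/{n}0.png",im[:,:,::-1])
    p=eyes.camera_params(n); print(n,np.round(p["K"],1).tolist(),np.round(p["cam_to_world"],3).tolist(),p.keys())
    for q in ("stand","caddy","brush","mug","soap","jar"):
        for d in finder.trace(q,n)[:2]:
            print(q,round(d["confidence"],2),d["box"])
s=robot.state();print(s["time_s"],s["position"],s["ee_rot"],s["width"],robot.pinch_z)
E
```

```text
side [[456.9, 0.0, 252.2], [0.0, 456.9, 189.7], [0.0, 0.0, 1.0]] [[-0.729, 0.461, -0.505, -0.216], [-0.684, -0.473, 0.555, 0.808], [0.017, 0.75, 0.661, 1.14], [0.0, 0.0, 0.0, 1.0]] dict_keys(['K', 'cam_to_world'])
stand 0.8 [189.7, 137.0, 78.7, 98.7]
caddy 0.65 [178.0, 271.4, 51.3, 58.6]
brush 0.83 [253.0, 224.1, 21.3, 30.2]
mug 0.75 [189.9, 138.1, 80.1, 95.6]
mug 0.19 [255.7, 226.8, 17.8, 27.5]
soap 0.87 [308.8, 120.0, 17.7, 48.2]
soap 0.3 [118.7, 250.7, 30.8, 41.6]
jar 0.57 [118.5, 255.0, 30.5, 36.4]
top [[380.3, 0.0, 254.6], [0.0, 380.3, 193.4], [0.0, 0.0, 1.0]] [[0.002, 0.993, -0.121, 0.367], [-1.0, 0.002, -0.001, 0.016], [-0.001, 0.121, 0.993, 1.465], [0.0, 0.0, 0.0, 1.0]] dict_keys(['K', 'cam_to_world'])
stand 0.8 [220.1, 147.9, 104.1, 26.5]
caddy 0.95 [152.8, 213.8, 40.7, 39.4]
caddy 0.44 [366.3, 167.1, 28.7, 22.1]
brush 0.69 [247.9, 215.2, 9.2, 13.4]
mug 0.64 [335.4, 227.7, 29.6, 16.4]
soap 0.81 [369.1, 164.6, 27.9, 21.6]
jar 0.86 [139.8, 162.5, 26.6, 21.3]
0.7 [ 0.19055849 -0.54253272  0.23131978] [ 3.65819451e-05  9.85765650e-01  1.68125198e-01 -1.67942176e-08] 1.002966443816145 0.0187
```

View pics/side0.png

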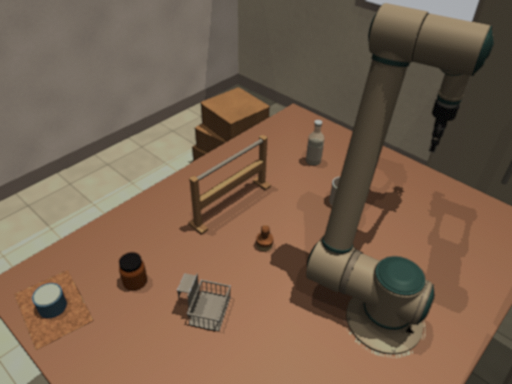

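View pics/top0.png

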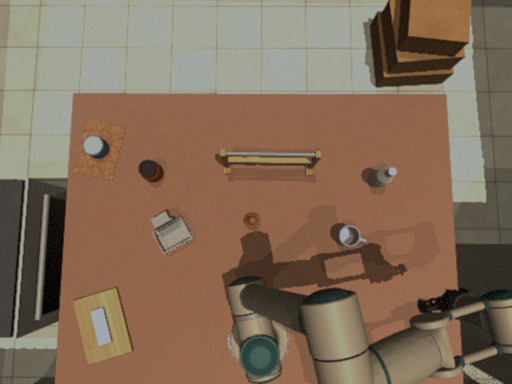

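Both pictures show the same layout. In the top one the stand is at about (270,160), the caddy at (173,232) with its hook to the upper left, the brush at (252,218), the jar at (150,171), the mug at (348,236) and the soap at (382,176). Next I'll fit model silhouettes to the traces.

```bash
cat > h.py <<'E'
from cell import robot, eyes, finder
import cv2, numpy as np
from scipy.optimize import minimize
def box(x0,x1,y0,y1,z0,z1): return np.array([[x,y,z] for x in(x0,x1) for y in(y0,y1) for z in(z0,z1)])/1e3
def cyl(r,z0,z1):
    a=np.linspace(0,2*np.pi,24); return np.array([[r*np.cos(t),r*np.sin(t),z] for t in a for z in(z0,z1)])/1e3
M={"caddy":[box(-45,45,-60,60,0,55),box(45,48,-40,40,0,110),box(45,81,-30,30,107,110),box(78,81,-30,30,75,110)],
"stand":[box(-10,10,s*160-10,s*160+10,0,222) for s in(-1,1)]+[box(-35,35,s*160-10,s*160+10,0,15) for s in(-1,1)]+[box(-12,12,-150,150,85,125),box(-7,7,-150,150,203,217)],
"brush":[cyl(27,0,22),cyl(29,22,36),cyl(11,36,60),cyl(15,60,80),cyl(11,80,86)],
"mug":[cyl(38,0,90)],"soap":[cyl(32,0,130),cyl(14,130,190)],"jar":[cyl(38,0,100)]}
def project(P,n):
    p=eyes.camera_params(n); T=np.linalg.inv(p["cam_to_world"]); c=P@T[:3,:3].T+T[:3,3]
    c=c*[1,-1,-1]; u=c@np.array(p["K"]).T; return u[:,:2]/u[:,2:]
def ray(px,n,z):
    p=eyes.camera_params(n); d=np.linalg.inv(p["K"])@[px[0],px[1],1]; T=np.array(p["cam_to_world"])
    d=T[:3,:3]@(d*[1,-1,-1]); o=T[:3,3]; return o+d*(z-o[2])/d[2]
def render(name,x,y,yaw,n,z=0,S=4):
    m=np.zeros((384*S,512*S),np.uint8); c,s=np.cos(yaw),np.sin(yaw)
    for P in M[name]:
        W=P@np.array([[c,s,0],[-s,c,0],[0,0,1]])+[x,y,z]
        cv2.fillConvexPoly(m,cv2.convexHull(np.round((project(W,n)+.5)*S).astype(np.int32)),1)
    return cv2.resize(m.astype(np.float32),(512,384),interpolation=cv2.INTER_AREA)
def fit(name,masks,g,z=0):
    f=lambda v:sum(1-np.minimum(r,m).sum()/np.maximum(r,m).sum() for n,m in masks.items() for r in [render(name,v[0],v[1],v[2],n,z)])
    best=None
    for dy in (-.3,0,.3):
        r=minimize(f,[g[0],g[1],g[2]+dy],method="Nelder-Mead",options=dict(initial_simplex=np.array([[0,0,0],[.02,0,0],[0,.02,0],[0,0,.2]])+[g[0],g[1],g[2]+dy],xatol=2e-4,fatol=1e-4,maxiter=150))
        if best is None or r.fun<best.fun: best=r
    return best
E
cat > a.py <<'E'
from h import *
for n in("side","top"): eyes.camera(n)
G={"caddy":((173,235),.5),"stand":((270,160),0.),"brush":((252,219),0),"mug":((347,236),0),"soap":((380,178),0),"jar":((151,172),0)}
for k,(px,yaw) in G.items():
    g=ray(px,"top",.04)
    ms={}
    for n in("side","top"):
        best=0
        for d in finder.trace(k,n):
            m=d["pixels"].astype(np.float32); r=render(k,g[0],g[1],yaw,n)
            i=np.minimum(r,m).sum()/np.maximum(r,m).sum()
            if i>max(best,.15): best=i; ms[n]=m
    print(k,np.round(g,3),list(ms))
    if k in("mug",) or not ms: continue
    for sub in ([ms] if len(ms)<2 else [ms,{"side":ms["side"]},{"top":ms["top"]}]):
        r=fit(k,sub,[g[0],g[1],yaw]); print("  ",list(sub),np.round(r.x,4),round(r.fun,3))
    if k in("caddy","stand","brush"):
        pass
E
python3 a.py
```

```text
caddy [0.383 0.321 0.04 ] ['side', 'top']
   ['side', 'top'] [0.3824 0.3214 0.5238] 0.25
   ['side'] [0.3824 0.3191 0.5545] 0.177Traceback (most recent call last):
  File "a.py", line 16, in <module>
    r=fit(k,sub,[g[0],g[1],yaw]); print("  ",list(sub),np.round(r.x,4),round(r.fun,3))
  File "h.py", line 27, in fit
    r=minimize(f,[g[0],g[1],g[2]+dy],method="Nelder-Mead",options=dict(initial_simplex=np.array([[0,0,0],[.02,0,0],[0,.02,0],[0,0,.2]])+[g[0],g[1],g[2]+dy],xatol=2e-4,fatol=1e-4,maxiter=150))
    res = _minimize_neldermead(fun, x0, args, callback, bounds=bounds,
                               **options)
    fsim[k] = func(sim[k])
              ~~~~^^^^^^^^
    fx = function(np.copy(x), *(wrapper_args + args))
  File "h.py", line 24, in <lambda>
    f=lambda v:sum(1-np.minimum(r,m).sum()/np.maximum(r,m).sum() for n,m in masks.items() for r in [render(name,v[0],v[1],v[2],n,z)])
               ~~~^^^^^^^^^^^^^^^^^^^^^^^^^^^^^^^^^^^^^^^^^^^^^^^^^^^^^^^^^^^^^^^^^^^^^^^^^^^^^^^^^^^^^^^^^^^^^^^^^^^^^^^^^^^^^^^^^^^
  File "h.py", line 24, in <genexpr>
    f=lambda v:sum(1-np.minimum(r,m).sum()/np.maximum(r,m).sum() for n,m in masks.items() for r in [render(name,v[0],v[1],v[2],n,z)])
                                                                                                    ~~~~~~^^^^^^^^^^^^^^^^^^^^^^^^^
  File "h.py", line 21, in render
    cv2.fillConvexPoly(m,cv2.convexHull(np.round((project(W,n)+.5)*S).astype(np.int32)),1)
                                                  ~~~~~~~^^^^^
  File "h.py", line 12, in project
    p=eyes.camera_params(n); T=np.linalg.inv(p["cam_to_world"]); c=P@T[:3,:3].T+T[:3,3]
ValueError: time passes only in moves, steps and waits
```

```bash
sed -i 's/^def box/CP={n:eyes.camera_params(n) for n in("side","top")}\ndef box/; s/p=eyes.camera_params(n);/p=CP[n];/' h.py; python3 a.py
```

```text
caddy [0.383 0.321 0.04 ] ['side', 'top']
   ['side', 'top'] [0.3829 0.3212 0.5058] 0.167
   ['side'] [0.3835 0.3195 0.5157] 0.101
   ['top'] [0.3833 0.3232 0.5173] 0.045
stand [ 0.669 -0.041  0.04 ] ['side', 'top']
   ['side', 'top'] [ 0.6548 -0.0362 -0.0154] 0.222
   ['side'] [ 0.6543 -0.0362 -0.0084] 0.127
   ['top'] [ 0.6551 -0.0335 -0.0183] 0.082
brush [0.444 0.027 0.04 ] ['side', 'top']
   ['side', 'top'] [ 0.4381  0.0268 -0.1748] 0.204
   ['side'] [ 0.4381  0.0227 -0.2007] 0.064
   ['top'] [0.439 0.028 0.336] 0.055
mug [ 0.381 -0.327  0.04 ] ['top']
soap [ 0.6   -0.457  0.04 ] ['side', 'top']
   ['side', 'top'] [ 0.6004 -0.4503  0.3758] 0.173
   ['side'] [ 0.6021 -0.4544  0.0776] 0.081
   ['top'] [ 0.6006 -0.4494 -0.2605] 0.066
jar [0.621 0.412 0.04 ] ['side', 'top']
   ['side', 'top'] [ 0.6242  0.4079 -0.132 ] 0.209
   ['side'] [ 0.6235  0.4085 -0.0972] 0.1
   ['top'] [ 0.6238  0.4081 -0.1607] 0.109
```

Emit:
arm_command(
  moves=[
    {"turn":[0,0,-8.32]},
    {"turn":[0,0,-8.32]},
    {"turn":[0,0,-8.32]},
    {"turn":[0,0,-8.32]},
    {"turn":[0,0,-8.32]},
    {"turn":[0,0,-8.32]},
    {"turn":[0,0,-8.32]},
    {"turn":[0,0,-8.32]},
    {"turn":[0,0,-8.32]},
    {"turn":[0,0,-8.32]},
    {"turn":[0,0,-8.32]},
    {"turn":[0,0,-8.32]},
  ],
  jaw=100,
  newtons=60,
)

```text
invalid input
```

Emit:
arm_command(
  moves=[
    {"xyz":[0.033,0.0326,0]},
    {"xyz":[0.033,0.0326,0]},
    {"xyz":[0.033,0.0326,0]},
    {"xyz":[0.033,0.0326,0]},
    {"xyz":[0.033,0.0326,0]},
    {"xyz":[0.033,0.0326,0]},
    {"xyz":[0.033,0.0326,0]},
    {"xyz":[0.033,0.0326,0]},
    {"xyz":[0.033,0.0326,0]},
    {"xyz":[0.033,0.0326,0]},
  ],
)

```text
invalid input
```

Emit:
arm_command(
  moves=[
    {"xyz":[0.033,0.0326,0]},
    {"xyz":[0.033,0.0326,0]},
    {"xyz":[0.033,0.0326,0]},
    {"xyz":[0.033,0.0326,0]},
    {"xyz":[0.033,0.0326,0]},
    {"xyz":[0.033,0.0326,0]},
    {"xyz":[0.033,0.0326,0]},
    {"xyz":[0.033,0.0326,0]},
    {"xyz":[0.033,0.0326,0]},
    {"xyz":[0.033,0.0326,0]},
    {},
    {},
  ],
)

```text
invalid input
```

Emit:
arm_command(
  moves=[
    {"xyz":[0,0,0],"turn":[0,0,-8.32]},
    {"xyz":[0,0,0],"turn":[0,0,-8.32]},
    {"xyz":[0,0,0],"turn":[0,0,-8.32]},
    {"xyz":[0,0,0],"turn":[0,0,-8.32]},
    {"xyz":[0,0,0],"turn":[0,0,-8.32]},
    {"xyz":[0,0,0],"turn":[0,0,-8.32]},
    {"xyz":[0,0,0],"turn":[0,0,-8.32]},
    {"xyz":[0,0,0],"turn":[0,0,-8.32]},
    {"xyz":[0,0,0],"turn":[0,0,-8.32]},
    {"xyz":[0,0,0],"turn":[0,0,-8.32]},
    {"xyz":[0,0,0],"turn":[0,0,-8.32]},
    {"xyz":[0,0,0],"turn":[0,0,-8.32]},
  ],
  jaw=100,
  newtons=60,
)

```text
time_s: 2.8
position: [0.1906, -0.5425, 0.2313]
ee_rot: [0.0, 0.503, 0.864, -0.0]
wrist_force: [0.3, -0.5, 0.4]
width: 0.999
```

Emit:
arm_command(
  moves=[
    {"xyz":[0.033,0.0326,0],"turn":[0,0,0]},
    {"xyz":[0.033,0.0326,0],"turn":[0,0,0]},
    {"xyz":[0.033,0.0326,0],"turn":[0,0,0]},
    {"xyz":[0.033,0.0326,0],"turn":[0,0,0]},
    {"xyz":[0.033,0.0326,0],"turn":[0,0,0]},
    {"xyz":[0.033,0.0326,0],"turn":[0,0,0]},
    {"xyz":[0.033,0.0326,0],"turn":[0,0,0]},
    {"xyz":[0.033,0.0326,0],"turn":[0,0,0]},
    {"xyz":[0.033,0.0326,0],"turn":[0,0,0]},
    {"xyz":[0.033,0.0326,0],"turn":[0,0,0]},
  ],
)

```text
time_s: 3.8
position: [0.3143, -0.0938, 0.2317]
ee_rot: [0.001, 0.507, 0.862, 0.0]
wrist_force: [1.6, 0.7, 0.6]
width: 1.0
```

Emit:
arm_command(
  moves=[
    {"xyz":[0.033,0.0326,0],"turn":[0,0,0]},
    {"xyz":[0.033,0.0326,0],"turn":[0,0,0]},
    {"xyz":[0.033,0.0326,0],"turn":[0,0,0]},
    {"xyz":[0.033,0.0326,0],"turn":[0,0,0]},
    {"xyz":[0.033,0.0326,0],"turn":[0,0,0]},
    {"xyz":[0.033,0.0326,0],"turn":[0,0,0]},
    {"xyz":[0.033,0.0326,0],"turn":[0,0,0]},
    {"xyz":[0.033,0.0326,0],"turn":[0,0,0]},
    {"xyz":[0.033,0.0326,0],"turn":[0,0,0]},
    {"xyz":[0.033,0.0326,0],"turn":[0,0,0]},
    {"xyz":[0,0,0],"turn":[0,0,0]},
  ],
)

```text
time_s: 4.9
position: [0.4393, 0.357, 0.2305]
ee_rot: [-0.0, 0.504, 0.864, 0.002]
wrist_force: [0.2, -1.1, -0.2]
width: 0.999
```

Emit:
arm_command(
  moves=[
    {"xyz":[-0.004,-0.0035,0.02],"turn":[0,0,0]},
    {"xyz":[0,0,0.035],"turn":[0,0,0]},
    {"xyz":[0,0,0.035],"turn":[0,0,0]},
    {"xyz":[0,0,0.033],"turn":[0,0,0]},
    {"xyz":[0,0,0.02],"turn":[0,0,0]},
    {"xyz":[0,0,0.012],"turn":[0,0,0]},
    {"xyz":[0,0,0],"turn":[0,0,0]},
  ],
)

```text
time_s: 5.6
position: [0.4358, 0.3453, 0.075]
ee_rot: [-0.001, 0.506, 0.862, -0.002]
wrist_force: [0.4, -0.5, 0.6]
width: 0.996
```

Run:
```python
from h import *
t=[cv2.resize(eyes.camera(n)[r:r+110,c:c+130,::-1],None,fx=3,fy=3,interpolation=cv2.INTER_CUBIC) for n,r,c in(("side",230,140),("top",160,110))]
cv2.imwrite("pics/g1.png",np.hstack(t))
```

```text
(no output)
```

View pics/g1.png

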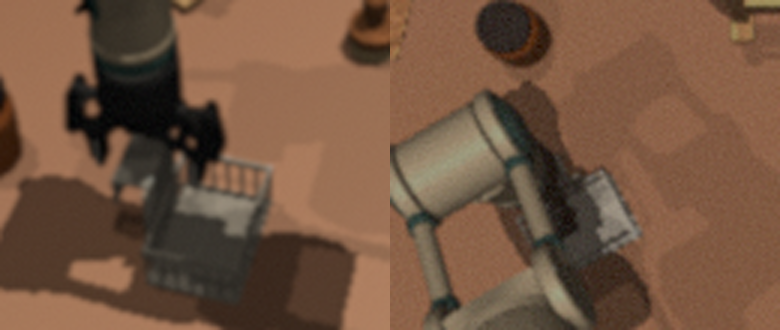

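The hook sits between the open fingers, with the finger tips at about (95,155) and (205,165) in the left half. I'll shift about 5 mm and close.

Emit:
arm_command(
  moves=[
    {"xyz":[0.005,0.005,0],"turn":[0,0,0]},
    {"xyz":[0,0,0],"turn":[0,0,0]},
    {"xyz":[0,0,0],"turn":[0,0,0]},
  ],
)

```text
time_s: 6.0
position: [0.4392, 0.3538, 0.0771]
ee_rot: [0.0, 0.506, 0.863, 0.001]
wrist_force: [-0.1, -0.1, 0.2]
width: 1.002
```

Emit:
arm_command(
  moves=[
    {"xyz":[0,0,0],"turn":[0,0,0]},
    {"xyz":[0,0,0],"turn":[0,0,0]},
    {"xyz":[0,0,0],"turn":[0,0,0]},
    {"xyz":[0,0,0],"turn":[0,0,0]},
    {"xyz":[0,0,0],"turn":[0,0,0]},
    {"xyz":[0,0,0],"turn":[0,0,0]},
    {"xyz":[0,0,0],"turn":[0,0,0]},
    {"xyz":[0,0,0],"turn":[0,0,0]},
  ],
  jaw=0,
  newtons=70,
)

```text
time_s: 6.8
position: [0.4388, 0.3533, 0.0766]
ee_rot: [0.0, 0.506, 0.862, 0.0]
wrist_force: [-0.1, -0.8, 4.9]
width: 0.409
```

Emit:
arm_command(
  moves=[
    {"xyz":[0,0,-0.005],"turn":[0,0,0]},
    {"xyz":[0,0,-0.015],"turn":[0,0,0]},
    {"xyz":[0,0,-0.03],"turn":[0,0,0]},
    {"xyz":[0,0,-0.03],"turn":[0,0,0]},
    {"xyz":[0,0,-0.03],"turn":[0,0,0]},
    {"xyz":[0,0,-0.03],"turn":[0,0,0]},
    {"xyz":[0,0,-0.025],"turn":[0,0,0]},
    {"xyz":[0,0,-0.015],"turn":[0,0,0]},
    {"xyz":[0,0,0],"turn":[0,0,0]},
    {"xyz":[0,0,0],"turn":[0,0,0]},
  ],
)

```text
time_s: 7.8
position: [0.4381, 0.353, 0.2551]
ee_rot: [-0.0, 0.506, 0.862, -0.001]
wrist_force: [0.0, -0.2, -3.4]
width: 0.414
```

Run:
```python
from h import *
eyes.camera("side");eyes.camera("top")
t=[cv2.resize(eyes.camera(n)[r:r+110,c:c+130,::-1],None,fx=3,fy=3,interpolation=cv2.INTER_CUBIC) for n,r,c in(("side",190,120),("top",160,110))]
cv2.imwrite("pics/g2.png",np.hstack(t)); print(robot.state()["position"],robot.state()["ft_torque"])
```

```text
[0.43794847 0.35281931 0.25462368] [ 0.08926737 -0.11128792 -0.00511278]
```

View pics/g2.png

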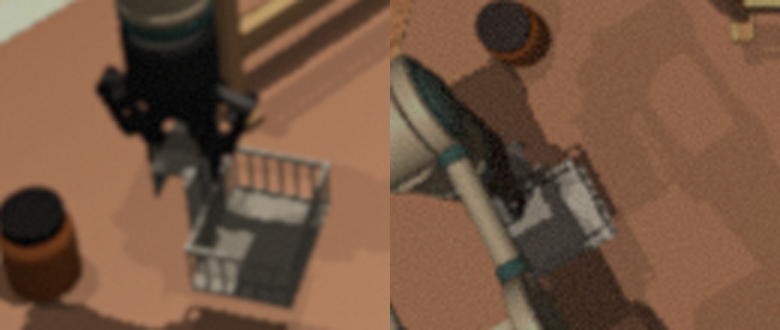

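Emit:
arm_command(
  moves=[
    {"xyz":[0,0,0],"turn":[0,0,6]},
    {"xyz":[0,0,0],"turn":[0,0,6]},
    {"xyz":[0,0,0],"turn":[0,0,6]},
    {"xyz":[0,0,0],"turn":[0,0,6]},
    {"xyz":[0,0,0],"turn":[0,0,6]},
  ],
)

```text
time_s: 8.5
position: [0.4383, 0.353, 0.2552]
ee_rot: [-0.0, 0.714, 0.701, -0.001]
wrist_force: [-0.1, 0.1, -4.2]
width: 0.408
```

Emit:
arm_command(
  moves=[
    {"xyz":[-0.02,0.003,0],"turn":[0,0,0]},
    {"xyz":[-0.039,0.007,0],"turn":[0,0,0]},
    {"xyz":[-0.039,0.007,0],"turn":[0,0,0]},
    {"xyz":[-0.039,0.007,0],"turn":[0,0,0]},
    {"xyz":[-0.039,0.007,0],"turn":[0,0,0]},
    {"xyz":[-0.039,0.007,0],"turn":[0,0,0]},
    {"xyz":[-0.039,0.007,0],"turn":[0,0,0]},
    {"xyz":[-0.039,0.007,0],"turn":[0,0,0]},
    {"xyz":[-0.039,0.007,0],"turn":[0,0,0]},
    {"xyz":[-0.037,0.007,0],"turn":[0,0,0]},
    {"xyz":[-0.02,0.003,0],"turn":[0,0,0]},
    {"xyz":[0,0,0],"turn":[0,0,0]},
  ],
)

```text
time_s: 9.7
position: [0.5024, -0.0395, 0.2554]
ee_rot: [0.0, 0.713, 0.701, -0.001]
wrist_force: [0.6, -0.1, -4.0]
width: 0.409
```

Emit:
arm_command(
  moves=[
    {"xyz":[0,0.02,0],"turn":[0,0,0]},
    {"xyz":[0,0.03,0],"turn":[0,0,0]},
    {"xyz":[0,0.03,0],"turn":[0,0,0]},
    {"xyz":[0,0.03,0],"turn":[0,0,0]},
    {"xyz":[0,0.03,0],"turn":[0,0,0]},
    {"xyz":[0,0.01,0],"turn":[0,0,0]},
    {"xyz":[0,0,0],"turn":[0,0,0]},
    {"xyz":[0,0,0],"turn":[0,0,0]},
  ],
)

```text
time_s: 10.5
position: [0.6508, -0.038, 0.2555]
ee_rot: [-0.001, 0.712, 0.702, -0.001]
wrist_force: [-0.1, 0.6, -3.3]
width: 0.413
```

Run:
```python
from h import *
t=[cv2.resize(eyes.camera(n)[r:r+130,c:c+130,::-1],None,fx=3,fy=3,interpolation=cv2.INTER_CUBIC) for n,r,c in(("side",100,170),("top",110,200))]
cv2.imwrite("pics/g3.png",np.hstack(t)); s=robot.state();print(s["position"],s["ee_rot"],s["time_s"])
```

```text
[ 0.65070556 -0.03834032  0.25630238] [-5.91217416e-04  7.11990897e-01  7.02188303e-01 -4.48603105e-04] 10.6
```

View pics/g3.png

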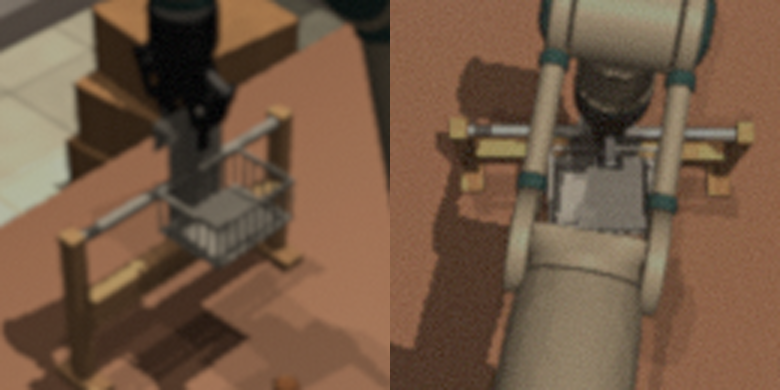

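The caddy is held squarely over the bar in both views, and the gripper is about 4 mm short in x. I'll nudge it forward and lower while watching the force.

Emit:
arm_command(
  moves=[
    {"xyz":[0,0.004,0],"turn":[0,0,0]},
    {"xyz":[0,0,0.01],"turn":[0,0,0]},
    {"xyz":[0,0,0.015],"turn":[0,0,0]},
    {"xyz":[0,0,0.015],"turn":[0,0,0]},
    {"xyz":[0,0,0.01],"turn":[0,0,0]},
    {"xyz":[0,0,0],"turn":[0,0,0]},
    {"xyz":[0,0,0],"turn":[0,0,0]},
  ],
)

```text
time_s: 11.3
position: [0.6562, -0.0389, 0.2063]
ee_rot: [0.0, 0.712, 0.702, -0.0]
wrist_force: [0.5, -0.9, -3.0]
width: 0.41
```

Emit:
arm_command(
  moves=[
    {"xyz":[0,0,0.006],"turn":[0,0,0]},
    {"xyz":[0,0,0.005],"turn":[0,0,0]},
    {"xyz":[0,0,0.003],"turn":[0,0,0]},
    {"xyz":[0,0,0],"turn":[0,0,0]},
    {"xyz":[0,0,0],"turn":[0,0,0]},
  ],
)

```text
time_s: 11.8
position: [0.6562, -0.0389, 0.1923]
ee_rot: [0.0, 0.712, 0.702, -0.0]
wrist_force: [-0.7, -0.6, -3.7]
width: 0.411
```

Emit:
arm_command(
  moves=[
    {"xyz":[0,0,0.002],"turn":[0,0,0]},
    {"xyz":[0,0,0.002],"turn":[0,0,0]},
    {"xyz":[0,0,0],"turn":[0,0,0]},
  ],
)

```text
time_s: 12.1
position: [0.6559, -0.0388, 0.1879]
ee_rot: [-0.0, 0.712, 0.702, -0.0]
wrist_force: [-0.3, -0.1, -3.9]
width: 0.408
```

Emit:
arm_command(
  moves=[
    {"xyz":[0,0,0.001],"turn":[0,0,0]},
    {"xyz":[0,0,0.001],"turn":[0,0,0]},
    {"xyz":[0,0,0],"turn":[0,0,0]},
  ],
)

```text
time_s: 12.4
position: [0.6562, -0.0389, 0.1867]
ee_rot: [0.0, 0.712, 0.702, 0.0]
wrist_force: [-0.2, -0.1, -1.6]
width: 0.408
```

Emit:
arm_command(
  moves=[
    {"xyz":[0,0,0.001],"turn":[0,0,0]},
    {"xyz":[0,0,0],"turn":[0,0,0]},
  ],
)

```text
time_s: 12.6
position: [0.6563, -0.0389, 0.1867]
ee_rot: [0.001, 0.712, 0.702, 0.0]
wrist_force: [-3.0, 0.4, 4.8]
width: 0.409
```

Emit:
arm_command(
  moves=[
    {"xyz":[0,0,0],"turn":[0,0,0]},
    {"xyz":[0,0,0],"turn":[0,0,0]},
    {"xyz":[0,0,0],"turn":[0,0,0]},
    {"xyz":[0,0,0],"turn":[0,0,0]},
    {"xyz":[0,0,0],"turn":[0,0,0]},
    {"xyz":[0,0,0],"turn":[0,0,0]},
    {"xyz":[0,0,0],"turn":[0,0,0]},
    {"xyz":[0,0,0],"turn":[0,0,0]},
  ],
  jaw=100,
)

```text
time_s: 13.4
position: [0.6562, -0.0388, 0.1853]
ee_rot: [0.0, 0.712, 0.702, -0.0]
wrist_force: [-0.1, -0.4, -0.6]
width: 0.998
```

Emit:
arm_command(
  moves=[
    {"xyz":[0,0,-0.01],"turn":[0,0,0]},
    {"xyz":[0,0,-0.02],"turn":[0,0,0]},
    {"xyz":[0,0,-0.03],"turn":[0,0,0]},
    {"xyz":[0,0,-0.03],"turn":[0,0,0]},
    {"xyz":[0,0,-0.02],"turn":[0,0,0]},
  ],
)

```text
time_s: 13.9
position: [0.6568, -0.0389, 0.2988]
ee_rot: [0.002, 0.712, 0.702, 0.001]
wrist_force: [0.8, 0.1, 0.5]
width: 1.004
```

Emit:
arm_command(
  moves=[
    {"xyz":[0.011,-0.037,0],"turn":[0,0,0]},
    {"xyz":[0.011,-0.037,0],"turn":[0,0,0]},
    {"xyz":[0.011,-0.037,0],"turn":[0,0,0]},
    {"xyz":[0.011,-0.037,0],"turn":[0,0,0]},
    {"xyz":[0.011,-0.037,0],"turn":[0,0,0]},
    {"xyz":[0.011,-0.037,0],"turn":[0,0,0]},
  ],
)

```text
time_s: 14.5
position: [0.4336, 0.0307, 0.2961]
ee_rot: [0.001, 0.712, 0.702, 0.0]
wrist_force: [-1.3, -0.0, 0.5]
width: 0.999
```

Emit:
arm_command(
  moves=[
    {"xyz":[0,0,0.008],"turn":[0,0,8.1]},
    {"xyz":[0,0,0.008],"turn":[0,0,8.1]},
    {"xyz":[0,0,0.008],"turn":[0,0,8.1]},
    {"xyz":[0,0,0.008],"turn":[0,0,8.1]},
    {"xyz":[0,0,0.008],"turn":[0,0,8.1]},
    {"xyz":[0,0,0.008],"turn":[0,0,8.1]},
    {"xyz":[0,0,0.008],"turn":[0,0,8.1]},
    {"xyz":[0,0,0.008],"turn":[0,0,8.1]},
    {"xyz":[0,0,0.008],"turn":[0,0,8.1]},
    {"xyz":[0,0,0.008],"turn":[0,0,8.1]},
    {"xyz":[0,0,0.008],"turn":[0,0,8.2]},
    {"xyz":[0,0,0],"turn":[0,0,0]},
  ],
)

```text
time_s: 15.7
position: [0.4346, 0.0303, 0.2072]
ee_rot: [0.0, 1.0, 0.0, -0.0]
wrist_force: [0.5, -0.2, 0.5]
width: 1.004
```

Run:
```python
from h import *
s=robot.state();print(s["position"],s["ee_rot"],s["qpos"],s["time_s"])
t=[cv2.resize(eyes.camera(n)[r:r+140,c:c+130,::-1],None,fx=3,fy=3,interpolation=cv2.INTER_CUBIC) for n,r,c in(("side",120,180),("top",120,200))]
cv2.imwrite("pics/g4.png",np.hstack(t))
for n in("side","top"):
    for d in finder.trace("caddy",n)[:2]: 
        print(n,d["confidence"],d["box"]); m={n:d["pixels"].astype(np.float32)}
        r=fit("caddy",m,[.592,-.037,0.],.11); print(r.x,r.fun)
    for d in finder.trace("brush",n)[:2]: 
        print(n,d["confidence"],d["box"]); m={n:d["pixels"].astype(np.float32)}
        r=fit("brush",m,[.438,.026,0.]); print(r.x,r.fun)
```

```text
[0.43461681 0.03030285 0.20722006] [ 1.68946759e-06  9.99999900e-01  7.98696487e-05 -4.39651079e-04] [-9.02950519e-02  8.13492148e-02  1.81707839e+00 -8.73454388e-05
  1.24404046e+00  1.48036961e+00] 15.7
side 0.87 [224.0, 148.5, 31.6, 56.0]
[ 0.59354531 -0.03867129 -0.00980601] 0.360351026058197
side 0.85 [252.4, 224.1, 23.8, 27.7]
[0.43816853 0.02427551 0.34730392] 0.05513441562652588
top 0.93 [251.7, 148.7, 37.3, 40.5]
[ 0.59508682 -0.03474795  0.00235593] 0.03147411346435547
top 0.67 [367.4, 164.7, 32.3, 24.7]
[ 0.438  0.026 -0.3  ] 1.0
top 0.2 [251.6, 149.1, 39.3, 39.8]
[ 0.438  0.026 -0.3  ] 1.0
```

View pics/g4.png

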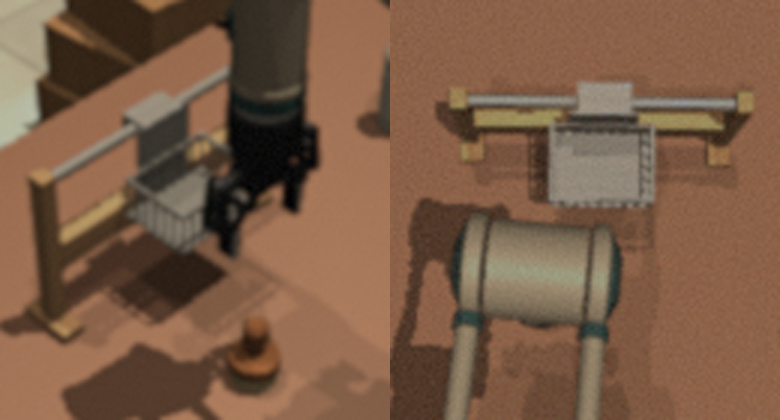

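The caddy hangs squarely on the bar, with its basket centred at about (0.595,-0.035). The brush is still at (0.438,0.0255).

Emit:
arm_command(
  moves=[
    {"xyz":[0.0035,0.005,0.02],"turn":[0,0,0]},
    {"xyz":[0,0,0.035],"turn":[0,0,0]},
    {"xyz":[0,0,0.035],"turn":[0,0,0]},
    {"xyz":[0,0,0.033],"turn":[0,0,0]},
    {"xyz":[0,0,0.022],"turn":[0,0,0]},
    {"xyz":[0,0,0.012],"turn":[0,0,0]},
    {"xyz":[0,0,0],"turn":[0,0,0]},
    {"xyz":[0,0,0],"turn":[0,0,0]},
  ],
)

```text
time_s: 16.8
position: [0.4391, 0.0252, 0.0506]
ee_rot: [0.0, 1.0, 0.0, 0.0]
wrist_force: [0.3, -0.4, 0.3]
width: 0.997
```

Emit:
arm_command(
  moves=[
    {"xyz":[0,0,0],"turn":[0,0,0]},
    {"xyz":[0,0,0],"turn":[0,0,0]},
    {"xyz":[0,0,0],"turn":[0,0,0]},
    {"xyz":[0,0,0],"turn":[0,0,0]},
    {"xyz":[0,0,0],"turn":[0,0,0]},
    {"xyz":[0,0,0],"turn":[0,0,0]},
    {"xyz":[0,0,0],"turn":[0,0,0]},
    {"xyz":[0,0,0],"turn":[0,0,0]},
  ],
  jaw=0,
  newtons=40,
)

```text
time_s: 17.6
position: [0.439, 0.0254, 0.0509]
ee_rot: [-0.0, 1.0, -0.0, 0.001]
wrist_force: [0.7, 1.9, 6.2]
width: 0.338
```

Emit:
arm_command(
  moves=[
    {"xyz":[0,0,-0.01],"turn":[0,0,0]},
    {"xyz":[0,0,-0.03],"turn":[0,0,0]},
    {"xyz":[0,0,-0.035],"turn":[0,0,0]},
    {"xyz":[0,0,-0.035],"turn":[0,0,0]},
    {"xyz":[0,0,-0.035],"turn":[0,0,0]},
    {"xyz":[0,0,-0.035],"turn":[0,0,0]},
    {"xyz":[0,0,-0.02],"turn":[0,0,0]},
    {"xyz":[0,0,0],"turn":[0,0,0]},
  ],
)

```text
time_s: 18.4
position: [0.4402, 0.025, 0.2534]
ee_rot: [0.001, 1.0, -0.0, 0.003]
wrist_force: [0.5, -0.1, -1.2]
width: 0.337
```

Emit:
arm_command(
  moves=[
    {"xyz":[0.012,0.005,0],"turn":[0,0,0]},
    {"xyz":[0.026,0.01,0],"turn":[0,0,0]},
    {"xyz":[0.026,0.01,0],"turn":[0,0,0]},
    {"xyz":[0.026,0.01,0],"turn":[0,0,0]},
    {"xyz":[0.026,0.01,0],"turn":[0,0,0]},
    {"xyz":[0.026,0.01,0],"turn":[0,0,0]},
    {"xyz":[0.012,0.006,0],"turn":[0,0,0]},
    {"xyz":[0,0,0],"turn":[0,0,0]},
    {"xyz":[0,0,0],"turn":[0,0,0]},
  ],
)

```text
time_s: 19.3
position: [0.5913, -0.0355, 0.2489]
ee_rot: [-0.0, 1.0, -0.0, -0.002]
wrist_force: [0.4, 0.3, -1.1]
width: 0.336
```

Run:
```python
from h import *
s=robot.state();print(s["position"],s["wrist_force"],s["width"])
cv2.imwrite("pics/g5.png",cv2.resize(eyes.camera("side")[110:250,170:310,::-1],None,fx=4,fy=4,interpolation=cv2.INTER_CUBIC))
```

```text
[ 0.59128918 -0.03551478  0.2488604 ] [ 0.40486287  0.28618366 -1.08976272] 0.33643127578370136
```

View pics/g5.png

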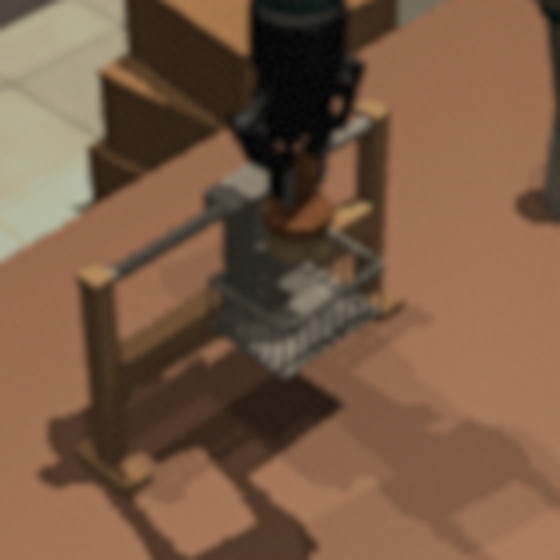

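The brush is upright above the basket, with its disc at about (300,215) and the basket centre at about (300,290). Lowering.

Emit:
arm_command(
  moves=[
    {"xyz":[0.001,0,0.015],"turn":[0,0,0]},
    {"xyz":[0,0,0.02],"turn":[0,0,0]},
    {"xyz":[0,0,0.02],"turn":[0,0,0]},
    {"xyz":[0,0,0.015],"turn":[0,0,0]},
    {"xyz":[0,0,0.008],"turn":[0,0,0]},
    {"xyz":[0,0,0],"turn":[0,0,0]},
    {"xyz":[0,0,0],"turn":[0,0,0]},
  ],
)

```text
time_s: 20.05
position: [0.5936, -0.0356, 0.1732]
ee_rot: [0.0, 1.0, 0.0, 0.001]
wrist_force: [0.3, 0.4, -1.3]
width: 0.335
```

Emit:
arm_command(
  moves=[
    {"xyz":[0,0,0.002],"turn":[0,0,0]},
    {"xyz":[0,0,0],"turn":[0,0,0]},
    {"xyz":[0,0,0],"turn":[0,0,0]},
  ],
)

```text
time_s: 20.35
position: [0.5938, -0.0358, 0.1708]
ee_rot: [0.0, 1.0, -0.0, 0.0]
wrist_force: [1.0, 0.9, -1.5]
width: 0.336
```

Emit:
arm_command(
  moves=[
    {"xyz":[0,0,0.002],"turn":[0,0,0]},
    {"xyz":[0,0,0.002],"turn":[0,0,0]},
    {"xyz":[0,0,0],"turn":[0,0,0]},
    {"xyz":[0,0,0],"turn":[0,0,0]},
  ],
)

```text
time_s: 20.75
position: [0.5935, -0.0357, 0.1661]
ee_rot: [0.0, 1.0, -0.0, -0.0]
wrist_force: [0.5, -0.2, -0.7]
width: 0.337
```

Emit:
arm_command(
  moves=[
    {"xyz":[0,0,0.001],"turn":[0,0,0]},
    {"xyz":[0,0,0.001],"turn":[0,0,0]},
    {"xyz":[0,0,0],"turn":[0,0,0]},
    {"xyz":[0,0,0],"turn":[0,0,0]},
  ],
)

```text
time_s: 21.15
position: [0.5936, -0.0357, 0.1642]
ee_rot: [0.0, 1.0, -0.0, -0.0]
wrist_force: [0.2, -0.2, -1.5]
width: 0.334
```

Emit:
arm_command(
  moves=[
    {"xyz":[0,0,0.001],"turn":[0,0,0]},
    {"xyz":[0,0,0],"turn":[0,0,0]},
    {"xyz":[0,0,0],"turn":[0,0,0]},
  ],
)

```text
time_s: 21.45
position: [0.5936, -0.0357, 0.1633]
ee_rot: [0.0, 1.0, -0.0, 0.0]
wrist_force: [-0.0, -0.2, -0.5]
width: 0.336
```

Emit:
arm_command(
  moves=[
    {"xyz":[0,0,0.001],"turn":[0,0,0]},
    {"xyz":[0,0,0],"turn":[0,0,0]},
    {"xyz":[0,0,0],"turn":[0,0,0]},
  ],
)

```text
time_s: 21.75
position: [0.5937, -0.0357, 0.1632]
ee_rot: [0.0, 1.0, -0.0, 0.0]
wrist_force: [-2.3, 0.6, 5.7]
width: 0.331
```

Contact. Release partway, then back off straight up.

Emit:
arm_command(
  moves=[
    {"xyz":[0,0,0],"turn":[0,0,0]},
    {"xyz":[0,0,0],"turn":[0,0,0]},
    {"xyz":[0,0,0],"turn":[0,0,0]},
    {"xyz":[0,0,0],"turn":[0,0,0]},
    {"xyz":[0,0,0],"turn":[0,0,0]},
    {"xyz":[0,0,0],"turn":[0,0,0]},
  ],
  jaw=70,
)

```text
time_s: 22.35
position: [0.5936, -0.0358, 0.1622]
ee_rot: [0.0, 1.0, -0.0, -0.0]
wrist_force: [0.5, 0.8, 0.3]
width: 0.701
```

Emit:
arm_command(
  moves=[
    {"xyz":[0,0,-0.01],"turn":[0,0,0]},
    {"xyz":[0,0,-0.02],"turn":[0,0,0]},
    {"xyz":[0,0,-0.03],"turn":[0,0,0]},
    {"xyz":[0,0,-0.03],"turn":[0,0,0]},
    {"xyz":[0,0,-0.03],"turn":[0,0,0]},
    {"xyz":[-0.04,0,-0.01],"turn":[0,0,0]},
    {"xyz":[-0.045,0,0],"turn":[0,0,0]},
    {"xyz":[-0.045,0,0],"turn":[0,0,0]},
    {"xyz":[-0.045,0,0],"turn":[0,0,0]},
    {"xyz":[0,0,0],"turn":[0,0,0]},
    {"xyz":[0,0,0],"turn":[0,0,0]},
    {"xyz":[0,0,0],"turn":[0,0,0]},
  ],
)

```text
time_s: 23.55
position: [0.4198, -0.0359, 0.2931]
ee_rot: [0.0, 1.0, -0.0, 0.001]
wrist_force: [-0.1, 0.0, 0.1]
width: 0.702
```

Run:
```python
from h import *
t=[cv2.resize(eyes.camera(n)[r:r+140,c:c+130,::-1],None,fx=3,fy=3,interpolation=cv2.INTER_CUBIC) for n,r,c in(("side",110,180),("top",120,200))]
cv2.imwrite("pics/g6.png",np.hstack(t))
for n,k,g,z in(("top","caddy",[.594,-.036,0],.11),("top","brush",[.594,-.036,0],.113),("side","brush",[.594,-.036,0],.113)):
    for d in finder.trace(k,n)[:1]:
        r=fit(k,{n:d["pixels"].astype(np.float32)},g,z); print(n,k,d["confidence"],np.round(r.x,4),r.fun)
s=robot.state();print(s["position"],s["wrist_force"],s["time_s"])
```

```text
top caddy 0.65 [ 0.5936 -0.035  -0.0065] 0.21199661493301392
top brush 0.79 [ 0.5938 -0.0332  0.3646] 0.10698568820953369
side brush 0.62 [ 0.5957 -0.0413  0.1334] 0.14826440811157227
[ 0.41940278 -0.03580155  0.29199385] [-0.6421645   0.08261305 -0.1130531 ] 23.8
```

View pics/g6.png

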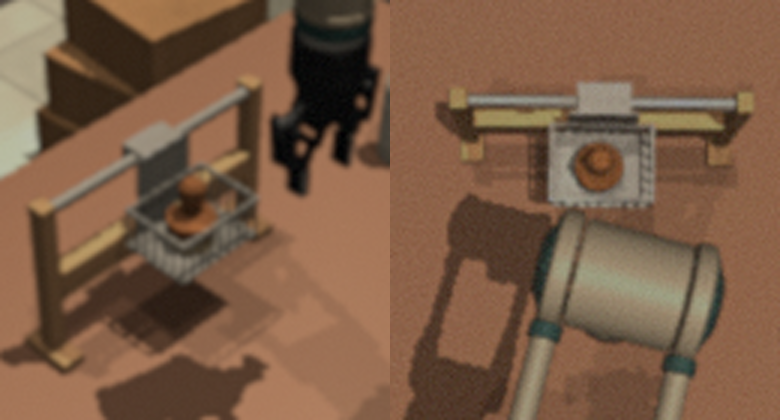

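The brush stands upright, knob up, in the middle of the hanging caddy, and the gripper is clear. Handing in.

```bash
python3 -c "
from cell import robot
print(robot.finish_job())"
```

```text
the job is handed in; nothing more can be done
None
```

I hung the caddy by its hook on the bar, released it, then stood the brush in its basket, bristles down and knob up. The job was handed in at about 24 s of the 58 s allowed; handing in gives no verdict.

- **Caddy:** in the last pictures it hangs squarely between the posts. The top view puts the basket centre at about (0.594, -0.035) m, square to the stand within about 0.01 rad.
- **Brush:** it stands upright near the basket's middle. The two cameras differ by about 8 mm on its y position (-0.033 m from the top, -0.041 m from the side). That is well inside the 45 mm allowed.
- **Fit quality:** the last silhouette matches were looser than earlier ones because the caddy and brush overlap, so I relied on the picture too.
- **Robot:** the gripper is clear of everything and the wrist force is near zero.
- **Mug, soap bottle and jar:** the arm never came near them, but I did not measure them again at the end.

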